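Roll the amber vial onto the read line and start the reader

TASK

Without picking it up, push the top of the lying amber vial sideways with a fingertip so that it rolls across the grey mat and comes to rest on the blue line, lying along it. Then press the green start button fully down and let go. Never lift the vial, do not press the button before the vial lies on the line, and leave the clear vial and the glassware around the reader alone.

Things in the scene. Friction and masses are not known exactly. Their poses are not given: they have to be found in the camera images.
- amber_vial: Brown glass vial, white band and cap, 24 mm across, 70 mm long, 35 g, lying on the mat; starts 35 to 55 mm to either side of the line, within 0.1 rad of parallel. Origin mid-length on its axis, 12 mm above the mat; y along it to the cap; x, z turn as it rolls. A fingertip pressed lightly on its top rolls it half as far as the tip moves; pushed low on the flank it drags. It stays where it is left.
- line (a point): Centre of the blue line on the fixed reader, on top of the grey mat, 16 mm above the bench. The line is 16 mm wide and runs along this frame's y across the whole mat (236 mm square, flat, no rim, centred here); x is across the line, z up. The reader's place and yaw differ from run to run.
- start_top (a point): Centre of the top of the round green start button, 30 mm in diameter, standing 48 mm above the bench on the white console at the +y edge of the reader's mat (console 130 mm in x, 85 mm in y, its top 30 mm above the bench). Pressed straight down.
- start (a joint): Travel of the start button: 0 when up, 0.006 m fully down; it springs back. About 1.5 N starts it, 5 N bottoms it.
- clear_vial: Clear glass vial with a paper band and a red cap, same size as the amber one, lying on the mat on the opposite side of the blue line and nearer the other end of the line. Origin on its axis half-way along, y along it. To be left alone.
- flask: Clear conical flask, 66 mm wide at the foot, 104 mm tall, standing on the bench beside the reader (its -y side). Origin at the centre of its foot. To be left alone.
- brown_bottle: Brown bottle with black cap, 60 mm in diameter, 130 mm tall, standing on the bench past the console (+y side). Origin at the centre of its foot. To be left alone.
- beaker: Glass beaker, 60 mm in diameter, 70 mm tall, standing on the bench beyond the reader (+x side). Origin at the centre of its foot. To be left alone.
Things that resemble listed ones, but are neither listed nor needed, are in the scene too. What is shaped like the amber_vial but turquoise is not meant.

How it is judged:
On the way, in this order (a step that is already met when the one before it is completed fails the run):
1. the amber vial turns over as it rolls (angle between amber_vial's own z axis and vertical above 1.2 rad), for 0.05 s.
2. the amber vial lies at rest on the blue line, along it (x of amber_vial in the frame of line between -0.009 and 0.009 m and y of amber_vial in the frame of line between -0.1 and 0.1 m and angle between the y axis of amber_vial and the y axis of line, either way round below 0.25 rad and height (world z) of amber_vial between 0.024 and 0.032 m and linear speed of amber_vial below 0.01 m/s and angular speed of amber_vial below 0.5 rad/s), for 0.2 s.
3. the start button is pressed fully down (value of joint start above 0.0045 m), for 0.05 s.
At the end, for the whole second after the job is handed in: Amber vial lies still on the mat, axis within 9 mm of the blue line's middle and 0.25 rad of its direction, centre within 100 mm of the line's centre; button back up (under 1.5 mm); clear vial, flask, brown bottle and beaker within 15 mm of their starts (all of step 2 and value of joint start below 0.0015 m and distance of each of clear_vial, flask, brown_bottle, beaker from where it was at the start of the episode below 0.015 m); the robot touches nothing.
It fails at once if the amber vial is lifted, tipped up or falls off the mat (height (world z) of amber_vial above 0.036 m or height (world z) of amber_vial below 0.02 m or angle between amber_vial's own y axis and vertical below 1.2 rad).
It fails at once if the start button is pressed while the amber vial is not on the line (value of joint start above 0.003 m and not (x of amber_vial in the frame of line between -0.009 and 0.009 m and y of amber_vial in the frame of line between -0.1 and 0.1 m and angle between the y axis of amber_vial and the y axis of line, either way round below 0.25 rad and height (world z) of amber_vial between 0.024 and 0.032 m)).
It fails at once if the clear vial or the glassware is disturbed (distance of any of clear_vial, flask, brown_bottle, beaker from where it was at the start of the episode above 0.015 m).
It also fails if it takes over 54 s, if anything falls off the work surface, if the arm or the gripper's body presses on something with over 40 N, if the wrist force passes 120 N, or if a joint passes its speed limit or range.

ROBOT

A 6-joint arm with a two-finger parallel gripper is mounted at the origin on the work surface. World frame = base frame: x ahead of the robot, y to its left, z up, the work surface at z = 0. Lengths are in m, angles in rad, forces in N, time in s.
With the tool pointing down it reaches from about 0.325 to 0.9 m from the base axis. Payload 3.5 kg.
Tool frame: the origin (TCP) lies at the very end of the fingers, on their centre line; the grasp point (between the pads) lies 19 mm behind it; z points along the fingers, y is the direction in which the jaws open and shut (so a half turn about z gives the same grasp; the last joint's range is limited). The gripper opens to 85 mm and grips with 20 to 120 N. Pads are 22 mm wide; open, the fingers measure 114 mm over their backs; the gripper's body (76 mm by 85 mm) begins 54 mm behind the grasp point. The pads swing forward as they close: fully open they stand 13 mm farther back than shut.
Start: joints at [1.193, 0.276, -0.026, 1.268, 0, 1.467], TCP at [0.17, 0.602, 0.231] pointing down, gripper open.
Joint ranges: [-3.12, 3.12], [-0.85, 1.88], [-1.08, 1.24], [-1.95, 2.15], [-1.57, 1.53], [-3.14, 3.14]. Speed limits (rad/s): [2.57, 2.57, 3.14, 3.14, 3.14, 3.14].

INTERFACE

Orientations are given as a unit quaternion [x, y, z, w].
In Python, from plant import r gives the robot as it stands. The module is installed in compiled form; this text tells all that it offers.
- The arm moves only by the shell command python3 -m jog 'ROWS'. ROWS is JSON, a list of rows, each an object with "delta_pos": the shift along the tool's x, y, z in units of 0.6 m (1.0 is 0.6 m), a list of three; "twist": the turn, a rotation vector about the tool's x, y, z in units of 360 degrees (1.0 is 360 degrees), a list of three; "hand": the closure, from 0 (fully open) to 1 (shut). In form: [{"delta_pos": [tx, ty, tz], "twist": [rx, ry, rz], "hand": hand}, ...]. A call has 1 to 12 rows; each row is the pose to reach, as a shift and turn from the pose commanded when the call began, along the tool's axes at that moment, turning the shorter way round; what a row does not reach only later rows make up. A row lasts 1/12 s, in which the tool goes at most 41.7 mm and 7.16 degrees, less where a joint would pass 70% of its speed; a pose out of reach is approached as far as the arm can. A call with a number of a shift or a turn outside -1 to 1 is refused whole. A call with a gripper value outside its range is refused whole. The fingers move at their own pace and stop on an object; the grip force is fixed at half the most. Time passes only in rows, so rows that repeat a pose let the fingers close. It gives the time, the measured TCP pose, the force and the opening at its end, in the units of the state.
- r.read_state(): the state, without advancing time (a new reading comes with each control period).
- r.grab_frame(name): name is "scene" or "top" or "wrist"; returns a dict with "frame" (384x512x3 uint8, red, green, blue), "range_z" (384x512 float32, m along the optical axis (not along the pixel's ray), 0 where there is no reading), "camera_matrix" (3x3 intrinsics, pixels), "R" (3x3) and "t" (3): a world point X has camera coordinates R X + t; the wrist camera has in their place "hand_eye" (4x4, takes a point from camera to tool coordinates, whose origin is the TCP and whose axes are the flange's). Camera axes: x right, y down, z forward; pixel columns grow to the right and rows downward; lengths in m; the calibration is good to about 2 mm. A picture is of the moment at which its call begins: read the wrist's pose just before it.
- r.hand_in(): hands the job in, once; it reports no verdict.
The state is a dict: "time_s": time; "qpos": joint angles; "dq": joint speeds; "joint_efforts": joint torques, N m; "tcp_pos": TCP position; "orientation": TCP orientation; "ft_force": force on the tool from outside, world axes, zero at the start; "torque": the same for the moment, N m; "opening": finger opening in m.
Only numpy, scipy, OpenCV 4.12 (cv2) and the standard library are available. Lean on these libraries where they do the work, as an engineer would, in place of code of your own. Each camera call takes 0.05 s, during which the arm holds its last target. There are 200 camera calls.

## Working session

There is one attempt and no reset: what is moved stays moved. The work goes in short steps, Python scripts to look and compute and a shell command to move; the robot and the scene stay as the last step left them, time stands still between calls to the robot, and variables do not carry over. Pictures are saved under pics/ and viewed, about 8 in all and at most 12, crops included, and the job is handed in when it is done.

```bash
mkdir -p pics
cat > h.py <<'E'
import numpy as np, cv2
from plant import r
def grab(name, fn, crop=None, scale=1):
    s=r.read_state(); f=r.grab_frame(name); np.savez('pics/'+fn+'.npz',**f,tcp=s['tcp_pos'],q=s['orientation'])
    im=f['frame'][:,:,::-1]
    cv2.imwrite('pics/'+fn+'.png',im); return f
def w(fn,u,v):
    f=np.load('pics/'+fn+'.npz'); K=f['camera_matrix']; 
    p=f['range_z'][max(0,v-1):v+2,max(0,u-1):u+2]; z=np.median(p[p>0])
    c=z*np.linalg.solve(K,[u,v,1.])
    if 'R' in f: return f['R'].T@(c-f['t'])
    from scipy.spatial.transform import Rotation as Ro
    t=(f['hand_eye']@np.r_[c,1])[:3]
    return Ro.from_quat(f['q']).apply(t)+f['tcp']
E
python3 - <<'E'
from h import *
print(r.read_state())
grab('top','t0'); grab('scene','s0')
a=cv2.imread('pics/t0.png'); cv2.imwrite('pics/t0b.png',cv2.resize(a,(768,576)))
E
```

```text
{'time_s': 0.0, 'qpos': array([ 1.19258085e+00,  2.77160560e-01, -2.78888194e-02,  1.26797885e+00,
        3.24802377e-05,  1.46744756e+00]), 'dq': array([-0.00014902, -0.00084912,  0.00102917,  0.0021843 ,  0.00150275,
        0.00016917]), 'joint_efforts': array([ 7.19471136e-04, -4.45508802e+01,  2.95202208e+01,  1.62819237e-02,
       -8.57572650e-05, -2.59188404e-06]), 'tcp_pos': array([0.16931986, 0.60082612, 0.23013883]), 'orientation': array([ 1.37001058e-01,  9.90570272e-01, -1.07988276e-03, -2.81883227e-04]), 'ft_force': array([0.5689925 , 0.57112134, 0.5521106 ]), 'torque': array([-0.0096955 , -0.03072149,  0.02377832]), 'opening': 0.08550787904491484}
```

View pics/t0b.png

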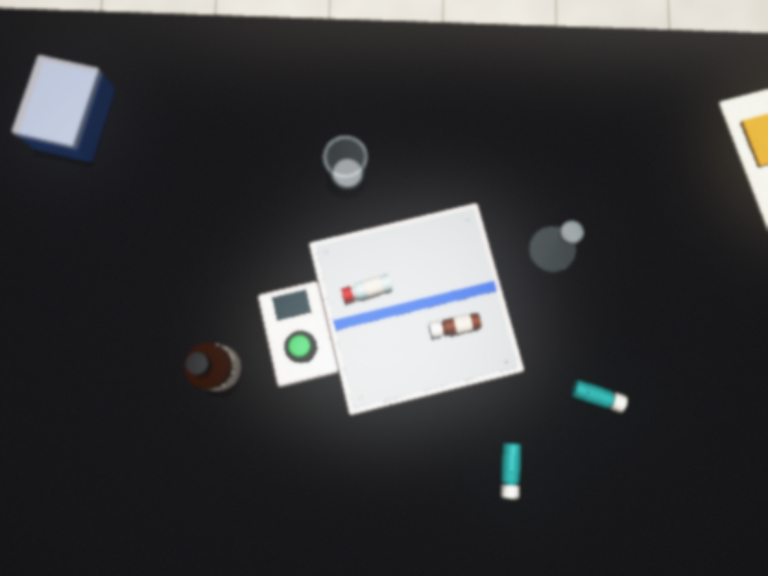

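View pics/s0.png

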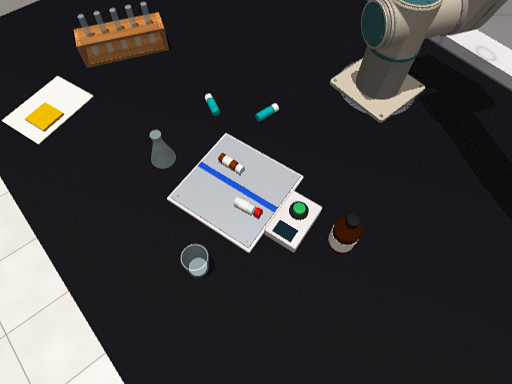

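Top view (768-wide): the amber vial with its white band is at (455,326), with its cap to the left. The blue line runs (335,325) to (496,287). The clear vial with the red cap is at (367,289), and the green button is at (299,346). The two turquoise vials, (600,396) and (511,470), aren't meant. I'll measure and confirm in a crop.

Run:
```python
from h import *
np.set_printoptions(precision=4,suppress=True)
P=lambda u,v:w('t0',round(u/1.5),round(v/1.5))
for n,p in dict(lineL=(337,325),lineR=(495,287),cap=(434,329),base=(478,323),mid=(456,326),button=(299,346),clearcap=(347,295),clearbase=(390,285),c1=(311,243),c2=(477,206),c3=(522,371),c4=(351,412),bottle=(198,363),beaker=(345,160),flask=(571,232),consoleA=(262,295),consoleB=(278,384)).items(): print(n,P(*p))
a=cv2.imread('pics/t0.png')[130:285,165:355]; cv2.imwrite('pics/t0c.png',cv2.resize(a,None,fx=4,fy=3.87*4/3.87,interpolation=cv2.INTER_CUBIC)[:600])
```

```text
lineL [0.5184 0.1132 0.017 ]
lineR [ 0.5805 -0.1071  0.0169]
cap [ 0.5158 -0.0193  0.0383]
base [ 0.5258 -0.0806  0.0394]
mid [ 0.5207 -0.0498  0.0395]
button [0.4847 0.1619 0.0524]
clearcap [0.5577 0.1012 0.039 ]
clearbase [0.5745 0.0418 0.0373]
c1 [0.638  0.1576 0.0059]
c2 [ 0.701  -0.0822  0.0087]
c3 [ 0.4643 -0.1481  0.0013]
c4 [0.3994 0.0902 0.0093]
bottle [0.4549 0.2729 0.1312]
beaker [0.7648 0.1128 0.0048]
flask [ 0.6392 -0.1913  0.1046]
consoleA [0.5556 0.218  0.0294]
consoleB [0.4355 0.1947 0.0005]
```

View pics/t0c.png

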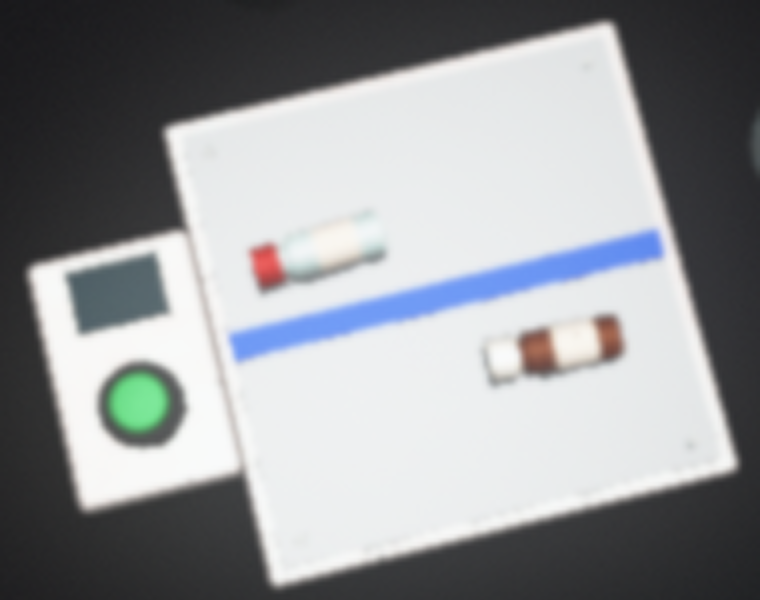

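Crop confirms it: the brown vial with white band and cap at (555,350) is the only amber one. It lies about 42 mm on the −x side of the line, skewed by about 0.11 rad. I'll move over it with the hand shut and the tool's y turned along the rolling direction.

```bash
python3 -m jog '[{"delta_pos":[-0.418,-0.453,0],"twist":[0,0,0.18],"hand":1},{"delta_pos":[-0.418,-0.453,0],"twist":[0,0,0.18],"hand":1},{"delta_pos":[-0.418,-0.453,0],"twist":[0,0,0.18],"hand":1},{"delta_pos":[-0.418,-0.453,0],"twist":[0,0,0.18],"hand":1},{"delta_pos":[-0.418,-0.453,0],"twist":[0,0,0.18],"hand":1},{"delta_pos":[-0.418,-0.453,0],"twist":[0,0,0.18],"hand":1},{"delta_pos":[-0.418,-0.453,0],"twist":[0,0,0.18],"hand":1},{"delta_pos":[-0.418,-0.453,0],"twist":[0,0,0.18],"hand":1},{"delta_pos":[-0.418,-0.453,0],"twist":[0,0,0.18],"hand":1},{"delta_pos":[-0.418,-0.453,0],"twist":[0,0,0.18],"hand":1},{"delta_pos":[-0.418,-0.453,0],"twist":[0,0,0.18],"hand":1},{"delta_pos":[-0.418,-0.453,0],"twist":[0,0,0.18],"hand":1}]'
cat > go.py <<'E'
# usage: go.py x y z [yaw_deg of tool y]: prints shift/twist in jog units
import sys; from h import *; from scipy.spatial.transform import Rotation as Ro
s=r.read_state(); R=Ro.from_quat(s['orientation']); t=np.array([float(a) for a in sys.argv[1:4]])
d=R.inv().apply(t-s['tcp_pos']); print('t',s['time_s'],'tcp',s['tcp_pos'].round(4),'F',np.round(s['ft_force'],2),'delta',(d/.6).round(4),'dist mm',(np.linalg.norm(d)*1e3).round(1))
y=R.as_matrix()[:,1]; yaw=np.degrees(np.arctan2(y[1],y[0])); print('yaw',yaw.round(2), 'z',R.as_matrix()[:,2].round(4))
if len(sys.argv)>4: 
    yv=np.radians(float(sys.argv[4])); Y=[np.cos(yv),np.sin(yv),0]; Z=[0,0,-1]; T=Ro.from_matrix(np.c_[np.cross(Y,Z),Y,Z])
    print('twist',((R.inv()*T).as_rotvec()/(2*np.pi)).round(4))
E
python3 go.py 0.50 -0.055 0.19 9.3
```

```text
time_s: 1.1
tcp_pos: [0.3371, 0.2718, 0.2311]
orientation: [0.646, 0.763, -0.0, -0.0]
ft_force: [0.3, 0.4, 0.2]
opening: -0.0003
t 1.1 tcp [0.3371 0.2718 0.2311] F [0.28 0.39 0.16] delta [-0.582   0.1784  0.0682] dist mm 367.5
yaw 9.46 z [-6.e-04  3.e-04 -1.e+00]
twist [-0.0001 -0.0001  0.0004]
```

```bash
python3 -m jog '[{"delta_pos":[-0.582,0.178,0.068],"twist":[0,0,0],"hand":1},{"delta_pos":[-0.582,0.178,0.068],"twist":[0,0,0],"hand":1},{"delta_pos":[-0.582,0.178,0.068],"twist":[0,0,0],"hand":1},{"delta_pos":[-0.582,0.178,0.068],"twist":[0,0,0],"hand":1},{"delta_pos":[-0.582,0.178,0.068],"twist":[0,0,0],"hand":1},{"delta_pos":[-0.582,0.178,0.068],"twist":[0,0,0],"hand":1},{"delta_pos":[-0.582,0.178,0.068],"twist":[0,0,0],"hand":1},{"delta_pos":[-0.582,0.178,0.068],"twist":[0,0,0],"hand":1},{"delta_pos":[-0.582,0.178,0.068],"twist":[0,0,0],"hand":1},{"delta_pos":[-0.582,0.178,0.068],"twist":[0,0,0],"hand":1},{"delta_pos":[-0.582,0.178,0.068],"twist":[0,0,0],"hand":1},{"delta_pos":[-0.582,0.178,0.068],"twist":[0,0,0],"hand":1}]'
python3 - <<'E'
from h import *
grab('wrist','w1')
E
```

```text
time_s: 2.1
tcp_pos: [0.4997, -0.0534, 0.19]
orientation: [0.646, 0.764, -0.0, -0.001]
ft_force: [-0.2, 0.2, -0.2]
opening: 0.0002
```

View pics/w1.png

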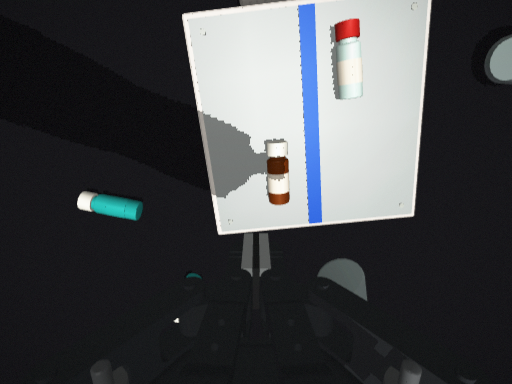

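Wrist view: the amber vial has its cap at (277,148) and base at (279,198). The blue line runs (307,8) to (315,218). I'll get world numbers from the colour masks and depth.

```bash
cat > m.py <<'E'
import sys; from h import *; from scipy.spatial.transform import Rotation as Ro
np.set_printoptions(precision=4,suppress=True)
def cloud(fn):
    f=np.load('pics/'+fn+'.npz'); K=f['camera_matrix']; z=f['range_z']; v,u=np.indices(z.shape)
    c=np.stack([(u-K[0,2])/K[0,0]*z,(v-K[1,2])/K[1,1]*z,z],-1)
    if 'R' in f: W=(c-f['t'])@f['R']
    else: W=Ro.from_quat(f['q']).apply((c.reshape(-1,3)@f['hand_eye'][:3,:3].T+f['hand_eye'][:3,3])).reshape(c.shape)+f['tcp']
    return f['frame'].astype(int),W,z>0
def meas(fn):
    F,W,ok=cloud(fn); R,G,B=F[...,0],F[...,1],F[...,2]
    inb=ok&(W[...,0]>.35)&(W[...,0]<.72)&(abs(W[...,1])<.25)
    L=W[inb&(B>R+70)&(B>G+40)&(W[...,2]<.025)&(W[...,2]>.008)]
    c,s,e=cv2.PCACompute2(L[:,:2].astype(np.float32),None); y=e[0]*np.sign(e[0][1]); x=np.array([y[1],-y[0]])
    p=(L[:,:2]-c[0])@y; c=c[0]+y*(p.min()+p.max())/2
    print(fn,'line c',c,'yaw',np.arctan2(-y[0],y[1]),'len',np.ptp(p),'z',L[:,2].mean())
    rel=W[...,:2]-c; X=rel@x; Y=rel@y
    V=ok&(W[...,2]>.026)&(W[...,2]<.055)&(abs(X)<.1)&(abs(Y)<.115)
    br=V&(R>G*1.5)&(R<150)   # brown
    n,lab,st,cen=cv2.connectedComponentsWithStats(V.astype(np.uint8))
    for i in range(1,n):
        m=lab==i
        if m.sum()<40: continue
        top=np.percentile(W[m][:,2],90); q=m
        pts=np.c_[X[q],Y[q]].astype(np.float32); cc,s,e=cv2.PCACompute2(pts,None)[0:3]; a=np.arctan(-e[0][0]/e[0][1])
        pp=(pts-cc)@e[0]; qq=(pts-cc)@e[1]
        ctr=cc[0]+e[0]*(pp.min()+pp.max())/2
        print(' blob',m.sum(),'brown',(br&m).sum(),'XY line',ctr,'mean',cc[0],'ang',a,'len',np.ptp(pp),'wid',np.ptp(qq),'top',top,'world',c+x*ctr[0]+y*ctr[1])
    g=W[ok&(G>R+50)&(G>B+30)&(W[...,2]>.035)&(W[...,2]<.06)]
    if len(g): print(' button',len(g),(g[:,:2].min(0)+g[:,:2].max(0))/2,g.mean(0))
for a in sys.argv[1:]: meas(a)
E
python3 m.py t0 w1
```

```text
Traceback (most recent call last):
  File "m.py", line 30, in <module>
    for a in sys.argv[1:]: meas(a)
                           ~~~~^^^
  File "m.py", line 13, in meas
    c,s,e=cv2.PCACompute2(L[:,:2].astype(np.float32),None); y=e[0]*np.sign(e[0][1]); x=np.array([y[1],-y[0]])
                                                                           ~~~~^^^
IndexError: index 1 is out of bounds for axis 0 with size 1
```

```bash
sed -i 's/c,s,e=cv2.PCACompute2/c,e,s=cv2.PCACompute2/; s/cc,s,e=cv2/cc,e,s=cv2/' m.py; python3 m.py t0 w1
```

```text
t0 line c [0.5509 0.0056] yaw 0.27246916 len 0.23278914787361615 z 0.01681730059546079
 blob 374 brown 2 XY line [0.0365 0.061 ] mean [0.0366 0.0604] ang 0.05997369 len 0.069443114 wid 0.024129106 top 0.0411497170127174 world [0.5697 0.0742]
 blob 387 brown 22 XY line [-0.0421 -0.0457] mean [-0.0421 -0.0456] ang -0.04160691 len 0.06988488 wid 0.02445205 top 0.04098879857982864 world [ 0.5227 -0.0497]
 button 178 [0.4869 0.1628] [0.4867 0.1619 0.0516]
w1 line c [0.552  0.0058] yaw 0.27297375 len 0.23748792191464427 z 0.015989197197394025
 blob 1912 brown 85 XY line [0.0349 0.0625] mean [0.0349 0.0633] ang 0.055057228 len 0.06996131 wid 0.023367614 top 0.03955846786434792 world [0.5688 0.0754]
 blob 1291 brown 477 XY line [-0.0425 -0.0435] mean [-0.0424 -0.0419] ang -0.04192315 len 0.06961349 wid 0.024262812 top 0.03954510956244228 world [ 0.5228 -0.0476]
```

Run:
```python
import sys; sys.argv=['m']
from m import *
F,W,ok=cloud('w1'); f=np.load('pics/w1.npz')
T=Ro.from_quat(f['q']).inv().apply((W-f['tcp']).reshape(-1,3)).reshape(W.shape)
m=ok&(abs(T[...,0])<.04)&(abs(T[...,1])<.06)&(T[...,2]>-.06)&(T[...,2]<.02)
for v in range(228,300,5):
    u=np.where(m[v])[0]
    if len(u): print(v,u.min(),u.max(),len(u),'first',T[v,u.min()]*1e3,'mid',T[v,u[len(u)//2]]*1e3,'last',T[v,u.max()]*1e3)
print(f['hand_eye'][:3,3])
```

```text
233 244 267 24 first [10.496  -6.6835 -4.3867] mid [10.5505 -0.0761 -4.49  ] last [11.0756  5.9296 -5.5089]
238 244 267 24 first [10.1147 -6.4911 -9.4184] mid [ 10.4418  -0.0849 -10.0257] last [ 10.9704   5.7165 -11.0089]
243 233 278 46 first [  6.0346 -12.6159  -7.5007] mid [ 11.1061  -0.0958 -16.5672] last [ 6.2957 11.8745 -7.959 ]
248 230 281 51 first [  6.3576 -13.7326 -13.3648] mid [ 10.1748  -0.5986 -19.919 ] last [  6.0835  13.084  -12.8847]
253 229 282 54 first [  6.2729 -13.8262 -18.1717] mid [ 10.2252  -0.1081 -24.6977] last [  6.857   13.0249 -19.1282]
258 228 283 56 first [  6.4892 -13.8608 -23.1606] mid [ 10.2829  -0.1154 -29.1903] last [  6.5577  13.1529 -23.2612]
263 227 284 58 first [  5.6015 -14.0906 -26.1526] mid [ 10.4656  -0.1225 -33.6024] last [  6.8659  13.1669 -28.0823]
268 227 284 57 first [  6.4006 -13.5477 -31.4796] mid [ 10.8429  -0.5657 -38.0406] last [  6.4124  12.8517 -31.4899]
273 224 287 64 first [ 11.3738 -13.5828 -42.4416] mid [  8.0804  -0.1273 -37.7412] last [ 11.6676  12.8338 -42.8538]
278 183 328 108 first [ 11.1323 -30.0677 -45.5262] mid [  4.944   -0.1237 -36.9949] last [ 11.0879  29.3995 -45.4506]
283 174 337 156 first [ 11.2512 -32.8031 -48.9257] mid [  1.8804  -0.1204 -36.4424] last [ 10.7687  32.3414 -48.2682]
288 165 346 179 first [ 10.6854 -35.7257 -51.2634] mid [  0.1366   0.3282 -37.6723] last [ 11.8623  34.4542 -52.7635]
293 157 354 197 first [ 11.4092 -37.4861 -55.0983] mid [ -2.3086  -0.1197 -37.9956] last [ 10.4374  37.3208 -53.8718]
298 148 363 216 first [ 11.6466 -39.7363 -58.1434] mid [ -5.8321  -0.1154 -37.0424] last [ 11.4606  39.1623 -57.9035]
[ 0.0814 -0.0004 -0.1424]
```

The tip face is 22 mm along tool x and 13 mm along tool y, so I'll put tool x along the roll (tool y at 103.3°). Then I'll roll in about three strokes, each 28 mm of tip travel for 14 mm of vial.

```bash
python3 -m jog '[{"delta_pos":[0,0,0.12],"twist":[0,0,-0.235],"hand":1},{"delta_pos":[0,0,0.12],"twist":[0,0,-0.235],"hand":1},{"delta_pos":[0,0,0.12],"twist":[0,0,-0.235],"hand":1},{"delta_pos":[0,0,0.12],"twist":[0,0,-0.235],"hand":1},{"delta_pos":[0,0,0.12],"twist":[0,0,-0.235],"hand":1},{"delta_pos":[0,0,0.12],"twist":[0,0,-0.235],"hand":1},{"delta_pos":[0,0,0.12],"twist":[0,0,-0.235],"hand":1},{"delta_pos":[0,0,0.12],"twist":[0,0,-0.235],"hand":1},{"delta_pos":[0,0,0.12],"twist":[0,0,-0.235],"hand":1},{"delta_pos":[0,0,0.12],"twist":[0,0,-0.235],"hand":1},{"delta_pos":[0,0,0.12],"twist":[0,0,-0.235],"hand":1},{"delta_pos":[0,0,0.12],"twist":[0,0,-0.235],"hand":1}]'; python3 go.py 0.516 -0.050 0.060 103.3
```

```text
time_s: 3.15
tcp_pos: [0.4995, -0.0529, 0.1188]
orientation: [-0.04, 0.999, 0.0, 0.0]
ft_force: [-0.1, -0.4, 0.1]
opening: -0.0001
t 3.15 tcp [ 0.4995 -0.0529  0.1188] F [-0.1  -0.41  0.12] delta [-0.0278  0.0025  0.0981] dist mm 61.2
yaw 94.6 z [ 1.e-04  3.e-04 -1.e+00]
twist [ 0.      0.     -0.0242]
```

```bash
python3 -m jog '[{"delta_pos":[-0.028,0.0025,0.098],"twist":[0,0,-0.024],"hand":1},{"delta_pos":[-0.028,0.0025,0.098],"twist":[0,0,-0.024],"hand":1},{"delta_pos":[-0.028,0.0025,0.098],"twist":[0,0,-0.024],"hand":1},{"delta_pos":[-0.028,0.0025,0.098],"twist":[0,0,-0.024],"hand":1},{"delta_pos":[-0.028,0.0025,0.098],"twist":[0,0,-0.024],"hand":1}]'
python3 - <<'E'
from h import *
grab('wrist','w2')
E
python3 m.py w2;python3 go.py 0.516 -0.050 0.043 103.3
```

```text
time_s: 3.57
tcp_pos: [0.5167, -0.0514, 0.0608]
orientation: [-0.111, 0.994, -0.0, 0.0]
ft_force: [0.1, 0.3, 0.7]
opening: 0.0001
w2 line c [0.5503 0.008 ] yaw 0.26053226 len 0.23940560825294027 z 0.01603472089990498
 blob 2798 brown 1110 XY line [-0.0459 -0.0472] mean [-0.0459 -0.0473] ang -0.04014726 len 0.06991707 wid 0.023633663 top 0.039261215943395225 world [ 0.5181 -0.0495]
 blob 1596 brown 206 XY line [0.0291 0.0688] mean [0.0295 0.0735] ang -0.08162308 len 0.054555878 wid 0.023189042 top 0.038857739255443405 world [0.5607 0.082 ]
t 3.6167 tcp [ 0.5173 -0.0518  0.0612] F [-0.33 -0.26 -0.8 ] delta [0.0016 0.0034 0.0304] dist mm 18.4
yaw 102.74 z [ 2.1e-03 -4.0e-04 -1.0e+00]
twist [-0.0001  0.0003 -0.0016]
```

View pics/w2.png

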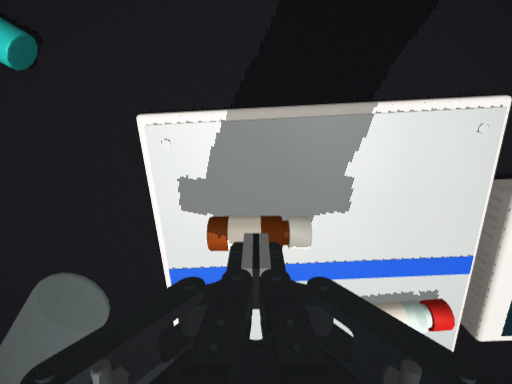

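Wrist view: the shut tip at (257,236) sits over the middle of the amber vial, which spans (208–312, 217–250). The blue line is at v≈270. I'll back off 4 mm and come down gently, watching the force.

```bash
python3 -m jog '[{"delta_pos":[0.0065,0.001,0.014],"twist":[0,0,0],"hand":1},{"delta_pos":[0.0065,0.001,0.029],"twist":[0,0,0],"hand":1},{"delta_pos":[0.0065,0.001,0.029],"twist":[0,0,0],"hand":1},{"delta_pos":[0.0065,0.001,0.029],"twist":[0,0,0],"hand":1}]'; python3 go.py 0.513 -0.051 0.041
for i in 1; do python3 -m jog '[{"delta_pos":[0,0,0.0025],"twist":[0,0,0],"hand":1},{"delta_pos":[0,0,0.0025],"twist":[0,0,0],"hand":1},{"delta_pos":[0,0,0.0025],"twist":[0,0,0],"hand":1}]'; done; python3 go.py 0.513 -0.051 0.041
```

```text
time_s: 3.95
tcp_pos: [0.5116, -0.0525, 0.0417]
orientation: [-0.11, 0.994, 0.0, -0.001]
ft_force: [0.6, 0.9, 0.1]
opening: -0.0001
t 3.95 tcp [ 0.5116 -0.0525  0.0417] F [0.62 0.91 0.07] delta [-0.0028  0.002   0.0011] dist mm 2.2
yaw 102.67 z [-1.6e-03  4.0e-04 -1.0e+00]
time_s: 4.2
tcp_pos: [0.5129, -0.0527, 0.0409]
orientation: [-0.11, 0.994, -0.0, 0.0]
ft_force: [0.1, 0.3, -0.2]
opening: -0.0002
t 4.2 tcp [ 0.5129 -0.0527  0.0409] F [ 0.05  0.34 -0.21] delta [-0.0009  0.0028 -0.0001] dist mm 1.7
yaw 102.68 z [ 3.e-04 -1.e-04 -1.e+00]
```

```bash
python3 -m jog '[{"delta_pos":[0,0,0.001],"twist":[0,0,0],"hand":1},{"delta_pos":[0,0,0.001],"twist":[0,0,0],"hand":1}]'; python3 -m jog '[{"delta_pos":[0,0,0.001],"twist":[0,0,0],"hand":1},{"delta_pos":[0,0,0.001],"twist":[0,0,0],"hand":1}]'
```

```text
time_s: 4.37
tcp_pos: [0.5128, -0.0527, 0.0403]
orientation: [-0.111, 0.994, -0.0, 0.0]
ft_force: [-0.5, -0.4, -0.4]
opening: -0.0002
time_s: 4.53
tcp_pos: [0.5127, -0.0526, 0.0396]
orientation: [-0.111, 0.994, 0.0, 0.0]
ft_force: [0.2, -0.0, -0.3]
opening: -0.0002
```

```bash
python3 -m jog '[{"delta_pos":[0,0,0.001],"twist":[0,0,0],"hand":1},{"delta_pos":[0,0,0.001],"twist":[0,0,0],"hand":1}]'; python3 -m jog '[{"delta_pos":[0,0,0.001],"twist":[0,0,0],"hand":1},{"delta_pos":[0,0,0.001],"twist":[0,0,0],"hand":1}]'
```

```text
time_s: 4.7
tcp_pos: [0.5128, -0.0526, 0.0392]
orientation: [-0.111, 0.994, -0.0, 0.0]
ft_force: [-0.2, 0.6, 1.9]
opening: 0.0
time_s: 4.87
tcp_pos: [0.513, -0.0526, 0.039]
orientation: [-0.111, 0.994, -0.0, 0.0]
ft_force: [-0.7, 0.9, 5.2]
opening: 0.0002
```

Contact: 5 N at TCP z 0.039. First stroke is 28 mm.

```bash
python3 -m jog '[{"delta_pos":[-0.002,0,0],"twist":[0,0,0],"hand":1},{"delta_pos":[-0.006,0,0],"twist":[0,0,0],"hand":1},{"delta_pos":[-0.010,0,0],"twist":[0,0,0],"hand":1},{"delta_pos":[-0.015,0,0],"twist":[0,0,0],"hand":1},{"delta_pos":[-0.020,0,0],"twist":[0,0,0],"hand":1},{"delta_pos":[-0.025,0,0],"twist":[0,0,0],"hand":1},{"delta_pos":[-0.030,0,0],"twist":[0,0,0],"hand":1},{"delta_pos":[-0.035,0,0],"twist":[0,0,0],"hand":1},{"delta_pos":[-0.040,0,0],"twist":[0,0,0],"hand":1},{"delta_pos":[-0.044,0,0],"twist":[0,0,0],"hand":1},{"delta_pos":[-0.046,0,0],"twist":[0,0,0],"hand":1},{"delta_pos":[-0.046,0,0],"twist":[0,0,0],"hand":1}]'
python3 -m jog '[{"delta_pos":[0,0,-0.01],"twist":[0,0,0],"hand":1},{"delta_pos":[0,0,-0.035],"twist":[0,0,0],"hand":1},{"delta_pos":[0,0,-0.035],"twist":[0,0,0],"hand":1},{"delta_pos":[0,0,-0.035],"twist":[0,0,0],"hand":1}]'
python3 - <<'E'
from h import *
grab('wrist','w3');grab('top','t3')
E
python3 m.py w3 t3;python3 go.py 0.513 -0.051 0.041
```

```text
time_s: 5.87
tcp_pos: [0.5414, -0.0459, 0.0398]
orientation: [-0.111, 0.994, 0.001, 0.002]
ft_force: [-0.7, 1.8, 7.9]
opening: 0.0002
time_s: 6.2
tcp_pos: [0.5404, -0.0468, 0.0601]
orientation: [-0.111, 0.994, -0.0, 0.001]
ft_force: [-0.9, -0.2, 0.1]
opening: 0.0002
w3 line c [0.5509 0.0086] yaw 0.2710663 len 0.23998948492178315 z 0.01604759820957276
 blob 3439 brown 1510 XY line [-0.0317 -0.0479] mean [-0.0317 -0.0482] ang -0.04793367 len 0.06993419 wid 0.02374159 top 0.03958819621429067 world [ 0.5331 -0.046 ]
 blob 2965 brown 227 XY line [0.0314 0.059 ] mean [0.0314 0.0592] ang 0.02152716 len 0.070655435 wid 0.023011092 top 0.039412180275696235 world [0.5654 0.0738]
t3 line c [0.5389 0.0491] yaw 0.2759461 len 0.14267931156549962 z 0.01674717963149947
 blob 373 brown 2 XY line [0.0365 0.0157] mean [0.0365 0.0151] ang 0.05869163 len 0.06938982 wid 0.02416596 top 0.040818721052140586 world [0.5697 0.0742]
 blob 1081 brown 0 XY line [0.0008 0.0973] mean [-0.0009  0.0973] ang 1.5648757 len 0.12991533 wid 0.03582096 top 0.04100718918310302 world [0.5131 0.143 ]
 blob 55 brown 0 XY line [-0.0336 -0.0683] mean [-0.0333 -0.0662] ang -0.09785565 len 0.024721323 wid 0.009894467 top 0.039603681501794934 world [ 0.5252 -0.0257]
 button 177 [0.487  0.1627] [0.4867 0.1619 0.0515]
t 6.3 tcp [ 0.5392 -0.0466  0.0589] F [ 0.27  0.06 -0.83] delta [0.0442 0.0024 0.0299] dist mm 32.0
yaw 102.69 z [-6.e-04 -0.e+00 -1.e+00]
```

View pics/w3.png

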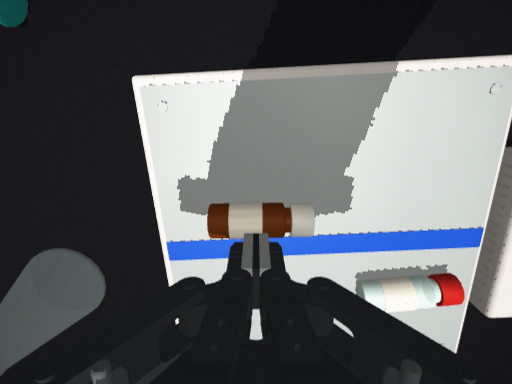

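It rolled about 15 mm, and the vial at (261,221) is still parallel to the line at v≈242. About 28 mm remain. Second stroke next: step back 12 mm, come down to the same level, push 28 mm.

```bash
python3 -m jog '[{"delta_pos":[0.020,0,0],"twist":[0,0,0],"hand":1},{"delta_pos":[0.020,0,0.02],"twist":[0,0,0],"hand":1},{"delta_pos":[0.020,0,0.032],"twist":[0,0,0],"hand":1},{"delta_pos":[0.020,0,0.034],"twist":[0,0,0],"hand":1},{"delta_pos":[0.020,0,0.035],"twist":[0,0,0],"hand":1},{"delta_pos":[0.020,0,0.035],"twist":[0,0,0],"hand":1}]'
```

```text
time_s: 6.8
tcp_pos: [0.5273, -0.049, 0.0388]
orientation: [-0.111, 0.994, 0.0, -0.0]
ft_force: [-1.5, 0.8, 7.6]
opening: 0.0001
```

```bash
python3 -m jog '[{"delta_pos":[-0.002,0,0],"twist":[0,0,0],"hand":1},{"delta_pos":[-0.006,0,0],"twist":[0,0,0],"hand":1},{"delta_pos":[-0.010,0,0],"twist":[0,0,0],"hand":1},{"delta_pos":[-0.015,0,0],"twist":[0,0,0],"hand":1},{"delta_pos":[-0.020,0,0],"twist":[0,0,0],"hand":1},{"delta_pos":[-0.025,0,0],"twist":[0,0,0],"hand":1},{"delta_pos":[-0.030,0,0],"twist":[0,0,0],"hand":1},{"delta_pos":[-0.035,0,0],"twist":[0,0,0],"hand":1},{"delta_pos":[-0.040,0,0],"twist":[0,0,0],"hand":1},{"delta_pos":[-0.044,0,0],"twist":[0,0,0],"hand":1},{"delta_pos":[-0.046,0,0],"twist":[0,0,0],"hand":1},{"delta_pos":[-0.046,0,0],"twist":[0,0,0],"hand":1}]'
python3 -m jog '[{"delta_pos":[0,0,-0.01],"twist":[0,0,0],"hand":1},{"delta_pos":[0,0,-0.035],"twist":[0,0,0],"hand":1},{"delta_pos":[0,0,-0.035],"twist":[0,0,0],"hand":1},{"delta_pos":[0,0,-0.035],"twist":[0,0,0],"hand":1}]'
python3 - <<'E'
from h import *
grab('wrist','w4')
E
python3 m.py w4;python3 go.py 0.543 -0.046 0.060
```

```text
time_s: 7.8
tcp_pos: [0.5561, -0.0422, 0.0398]
orientation: [-0.111, 0.994, 0.001, 0.001]
ft_force: [-0.1, 3.5, 10.4]
opening: -0.0001
time_s: 8.13
tcp_pos: [0.5551, -0.0434, 0.0596]
orientation: [-0.11, 0.994, -0.0, 0.0]
ft_force: [-0.2, -0.5, -0.0]
opening: 0.0004
w4 line c [0.5515 0.0081] yaw 0.27658108 len 0.23923510371698883 z 0.016036376181391435
 blob 3443 brown 1502 XY line [-0.0177 -0.0476] mean [-0.0177 -0.0481] ang -0.048759744 len 0.07011095 wid 0.023631811 top 0.039566884083094216 world [ 0.5475 -0.0425]
 blob 3348 brown 243 XY line [0.0322 0.0595] mean [0.0323 0.0575] ang 0.062194873 len 0.07090654 wid 0.024043217 top 0.03941808838800743 world [0.5662 0.0741]
t 8.1833 tcp [ 0.5545 -0.0432  0.059 ] F [-0.07  0.95  0.07] delta [ 0.0196 -0.0003 -0.0017] dist mm 11.8
yaw 102.69 z [-3.e-04 -2.e-04 -1.e+00]
```

```bash
python3 -m jog '[{"delta_pos":[0.020,0,0],"twist":[0,0,0],"hand":1},{"delta_pos":[0.020,0,0.02],"twist":[0,0,0],"hand":1},{"delta_pos":[0.020,0,0.032],"twist":[0,0,0],"hand":1},{"delta_pos":[0.020,0,0.034],"twist":[0,0,0],"hand":1},{"delta_pos":[0.020,0,0.035],"twist":[0,0,0],"hand":1},{"delta_pos":[0.020,0,0.035],"twist":[0,0,0],"hand":1}]'
python3 -m jog '[{"delta_pos":[-0.002,0,0],"twist":[0,0,0],"hand":1},{"delta_pos":[-0.006,0,0],"twist":[0,0,0],"hand":1},{"delta_pos":[-0.010,0,0],"twist":[0,0,0],"hand":1},{"delta_pos":[-0.015,0,0],"twist":[0,0,0],"hand":1},{"delta_pos":[-0.020,0,0],"twist":[0,0,0],"hand":1},{"delta_pos":[-0.025,0,0],"twist":[0,0,0],"hand":1},{"delta_pos":[-0.030,0,0],"twist":[0,0,0],"hand":1},{"delta_pos":[-0.035,0,0],"twist":[0,0,0],"hand":1},{"delta_pos":[-0.040,0,0],"twist":[0,0,0],"hand":1},{"delta_pos":[-0.045,0,0],"twist":[0,0,0],"hand":1},{"delta_pos":[-0.048,0,0],"twist":[0,0,0],"hand":1},{"delta_pos":[-0.048,0,0],"twist":[0,0,0],"hand":1}]'
python3 -m jog '[{"delta_pos":[0,0,-0.01],"twist":[0,0,0],"hand":1},{"delta_pos":[0,0,-0.04],"twist":[0,0,0],"hand":1},{"delta_pos":[0,0,-0.1],"twist":[0,0,0],"hand":1},{"delta_pos":[0.1,0,-0.16],"twist":[0,0,0],"hand":1},{"delta_pos":[0.15,0,-0.2],"twist":[0,0,0],"hand":1},{"delta_pos":[0.15,0,-0.2],"twist":[0,0,0],"hand":1},{"delta_pos":[0.15,0,-0.2],"twist":[0,0,0],"hand":1}]'
python3 - <<'E'
from h import *
grab('wrist','w5'); grab('top','t5')
E
python3 m.py w5 t5;python3 go.py 0.486 0.162 0.12
```

```text
time_s: 8.68
tcp_pos: [0.5438, -0.0453, 0.0393]
orientation: [-0.111, 0.994, 0.001, 0.001]
ft_force: [-1.7, 1.0, 10.6]
opening: 0.0001
time_s: 9.68
tcp_pos: [0.5733, -0.0383, 0.0398]
orientation: [-0.111, 0.994, 0.001, 0.002]
ft_force: [-0.6, 4.0, 11.5]
opening: 0.0
time_s: 10.27
tcp_pos: [0.481, -0.0598, 0.1605]
orientation: [-0.11, 0.994, -0.001, 0.0]
ft_force: [0.1, 0.3, 0.2]
opening: -0.0003
w5 line c [0.5514 0.0068] yaw 0.27049327 len 0.2361635366533934 z 0.016036352048337265
 blob 147 brown 0 XY line [ 0.0022 -0.0161] mean [-0.0013 -0.0164] ang -1.4923915 len 0.021052085 wid 0.00898071 top 0.03900427063684132 world [ 0.5578 -0.0081]
 blob 1050 brown 72 XY line [0.0309 0.0609] mean [0.0309 0.0648] ang -0.02445832 len 0.070504755 wid 0.02348075 top 0.03931115258752614 world [0.5648 0.0738]
 button 725 [0.4889 0.1643] [0.4859 0.1594 0.0504]
t5 line c [0.5504 0.008 ] yaw 0.27460882 len 0.22902440506116065 z 0.01683917163582888
 blob 373 brown 2 XY line [0.0365 0.0585] mean [0.0365 0.0578] ang 0.05708199 len 0.06952624 wid 0.024265718 top 0.04138478616660414 world [0.5696 0.0741]
 blob 375 brown 34 XY line [ 0.0017 -0.05  ] mean [ 0.0017 -0.0498] ang -0.045607157 len 0.07011935 wid 0.024081286 top 0.04105620748443812 world [ 0.5656 -0.0397]
 button 177 [0.4869 0.1626] [0.4867 0.162  0.0514]
t 10.3667 tcp [ 0.4832 -0.0595  0.1585] F [ 0.42  1.26 -0.44] delta [-0.0852  0.3592  0.064 ] dist mm 224.8
yaw 102.65 z [ 1.1e-03 -4.0e-04 -1.0e+00]
```

View pics/w5.png

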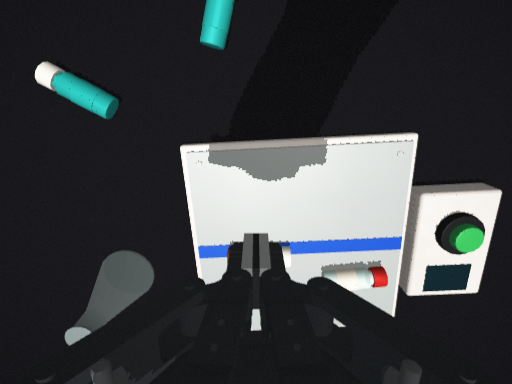

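The wrist view hides the vial behind the fingers, but the top camera puts it at X=+1.7 mm, angle −0.05 rad. The button at (467,238) measures (0.4868, 0.1625). I'll move over it and check the vial in a top crop.

```bash
python3 -m jog '[{"delta_pos":[-0.085,0.36,0.06],"twist":[0,0,0],"hand":1},{"delta_pos":[-0.085,0.36,0.06],"twist":[0,0,0],"hand":1},{"delta_pos":[-0.085,0.36,0.06],"twist":[0,0,0],"hand":1},{"delta_pos":[-0.085,0.36,0.06],"twist":[0,0,0],"hand":1},{"delta_pos":[-0.085,0.36,0.06],"twist":[0,0,0],"hand":1},{"delta_pos":[-0.085,0.36,0.06],"twist":[0,0,0],"hand":1},{"delta_pos":[-0.085,0.36,0.06],"twist":[0,0,0],"hand":1},{"delta_pos":[-0.085,0.36,0.06],"twist":[0,0,0],"hand":1},{"delta_pos":[-0.085,0.36,0.06],"twist":[0,0,0],"hand":1}]'
python3 go.py 0.4868 0.1625 0.055
python3 - <<'E'
from h import *
grab('wrist','w6')
a=cv2.imread('pics/t5.png')[130:285,165:355]; b=cv2.imread('pics/w6.png')
a=cv2.resize(a,None,fx=2.1,fy=2.1,interpolation=cv2.INTER_CUBIC); b=cv2.resize(b,(400,300)); h=max(a.shape[0],300)
o=np.zeros((h,800,3),np.uint8); o[:a.shape[0],:a.shape[1]]=a; o[:300,400:]=b; cv2.imwrite('pics/c6.png',o)
E
python3 m.py w6
```

```text
time_s: 11.12
tcp_pos: [0.4856, 0.1624, 0.1213]
orientation: [-0.111, 0.994, -0.0, -0.001]
ft_force: [-0.5, -1.3, -0.0]
opening: -0.0001
t 11.1167 tcp [0.4856 0.1624 0.1213] F [-0.47 -1.28 -0.03] delta [-0.0022 -0.0002  0.1106] dist mm 66.4
yaw 102.7 z [-1.6e-03 -9.0e-04 -1.0e+00]
w6 line c [0.5458 0.0239] yaw 0.25381616 len 0.20046843733516384 z 0.016020828668296336
 blob 1002 brown 0 XY line [-0.0029  0.1113] mean [-0.0118  0.1112] ang -1.5640768 len 0.12675115 wid 0.00880504 top 0.03031423242216858 world [0.5151 0.1309]
 blob 1660 brown 509 XY line [ 0.0011 -0.0591] mean [ 0.0015 -0.0544] ang -0.0741748 len 0.06107272 wid 0.02404305 top 0.0395086742631646 world [ 0.5618 -0.033 ]
 blob 1822 brown 146 XY line [0.0332 0.044 ] mean [0.0331 0.0453] ang 0.056894545 len 0.070658796 wid 0.023928918 top 0.039478218769232944 world [0.5669 0.0749]
 button 982 [0.4888 0.1626] [0.4858 0.1624 0.051 ]
```

View pics/c6.png

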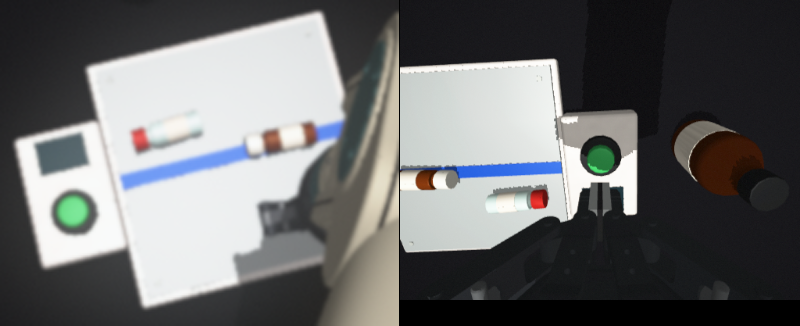

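Left: the amber vial (282,139) lies along the blue line. Right: the button (600,157) is centred on the finger's column. Descending and pressing.

```bash
python3 -m jog '[{"delta_pos":[-0.002,0,0.06],"twist":[0,0,0],"hand":1},{"delta_pos":[-0.002,0,0.1],"twist":[0,0,0],"hand":1},{"delta_pos":[-0.002,0,0.117],"twist":[0,0,0],"hand":1},{"delta_pos":[-0.002,0,0.117],"twist":[0,0,0],"hand":1}]'
python3 -m jog '[{"delta_pos":[0,0,0.004],"twist":[0,0,0],"hand":1},{"delta_pos":[0,0,0.008],"twist":[0,0,0],"hand":1},{"delta_pos":[0,0,0.012],"twist":[0,0,0],"hand":1},{"delta_pos":[0,0,0.014],"twist":[0,0,0],"hand":1},{"delta_pos":[0,0,0.014],"twist":[0,0,0],"hand":1}]'
```

```text
time_s: 11.5
tcp_pos: [0.4849, 0.1612, 0.0501]
orientation: [-0.11, 0.994, -0.001, -0.003]
ft_force: [-1.2, -0.4, 3.2]
opening: 0.0006
time_s: 11.92
tcp_pos: [0.4878, 0.1626, 0.046]
orientation: [-0.11, 0.994, -0.001, 0.001]
ft_force: [-4.9, -2.7, 10.5]
opening: -0.0002
```

```bash
python3 -m jog '[{"delta_pos":[0,0,0.004],"twist":[0,0,0],"hand":1},{"delta_pos":[0,0,0.004],"twist":[0,0,0],"hand":1},{"delta_pos":[0,0,0.004],"twist":[0,0,0],"hand":1}]'
```

```text
time_s: 12.17
tcp_pos: [0.4879, 0.1626, 0.0457]
orientation: [-0.111, 0.994, -0.001, 0.001]
ft_force: [-9.6, -4.8, 26.3]
opening: -0.0001
```

26 N against a hard stop at z≈0.0457. I'll check the button and bezel heights in the stored picture to make sure this is the button bottoming and not the rim.

Run:
```python
import sys; sys.argv=['m']
from m import *
for fn in ('w6','w5','t5'):
    F,W,ok=cloud(fn); d=np.hypot(W[...,0]-.4868,W[...,1]-.1625)
    G=(F[...,1]>F[...,0]+50)
    for a,b in ((0,.005),(.005,.010),(.010,.0145),(.0145,.017),(.017,.021),(.026,.035)):
        m=ok&(d>=a)&(d<b)&(W[...,2]<.07); print(fn,a,b,m.sum(),'z pct',np.percentile(W[m][:,2],[10,50,90]),'green',G[m].mean().round(2))
print(r.read_state()['tcp_pos'],r.read_state()['ft_force'])
```

```text
w6 0 0.005 109 z pct [0.0509 0.0515 0.0523] green 1.0
w6 0.005 0.01 324 z pct [0.0509 0.0517 0.0526] green 1.0
w6 0.01 0.0145 504 z pct [0.0494 0.0513 0.0522] green 0.96
w6 0.0145 0.017 262 z pct [0.0411 0.0421 0.048 ] green 0.15
w6 0.017 0.021 583 z pct [0.0408 0.0416 0.0424] green 0.04
w6 0.026 0.035 1976 z pct [0.0288 0.0296 0.0304] green 0.0
w5 0 0.005 65 z pct [0.0511 0.0517 0.0526] green 1.0
w5 0.005 0.01 211 z pct [0.0508 0.0516 0.0525] green 1.0
w5 0.01 0.0145 367 z pct [0.0451 0.051  0.0521] green 0.95
w5 0.0145 0.017 247 z pct [0.0411 0.0426 0.0491] green 0.37
w5 0.017 0.021 288 z pct [0.0407 0.0416 0.0423] green 0.02
w5 0.026 0.035 1050 z pct [0.0288 0.0296 0.0304] green 0.0
t5 0 0.005 20 z pct [0.0497 0.0521 0.0544] green 1.0
t5 0.005 0.01 58 z pct [0.0508 0.0523 0.0543] green 1.0
t5 0.01 0.0145 78 z pct [0.0497 0.0519 0.0539] green 1.0
t5 0.0145 0.017 62 z pct [0.0416 0.0435 0.0513] green 0.34
t5 0.017 0.021 115 z pct [0.0405 0.0425 0.0445] green 0.0
t5 0.026 0.035 414 z pct [0.0282 0.0305 0.0324] green 0.0
[0.4879 0.1626 0.0457] [-9.5605 -4.8498 26.3141]
```

The button top is at 0.0517 and the bezel at 0.0415. The stop at 0.0457 is therefore the full 6 mm of button travel, clear of the rim. Release straight up.

```bash
python3 -m jog '[{"delta_pos":[0,0,-0.015],"twist":[0,0,0],"hand":1},{"delta_pos":[0,0,-0.05],"twist":[0,0,0],"hand":1},{"delta_pos":[0,0,-0.12],"twist":[0,0,0],"hand":1},{"delta_pos":[0,0,-0.2],"twist":[0,0,0],"hand":1},{"delta_pos":[0,0,-0.2],"twist":[0,0,0],"hand":1},{"delta_pos":[0,0,-0.2],"twist":[0,0,0],"hand":1},{"delta_pos":[0,0,-0.2],"twist":[0,0,0],"hand":1}]'
python3 - <<'E'
from h import *
grab('wrist','w7'); grab('top','t7'); grab('scene','s7')
a=cv2.imread('pics/s7.png')[110:290,130:390]; b=cv2.imread('pics/w7.png')
cv2.imwrite('pics/c7.png',np.hstack([cv2.resize(a,(400,300)),cv2.resize(b,(400,300))]))
E
python3 m.py w7 s7 t7
```

```text
time_s: 12.75
tcp_pos: [0.4878, 0.1633, 0.1624]
orientation: [-0.111, 0.994, 0.0, 0.002]
ft_force: [-0.8, 0.2, -1.0]
opening: -0.0004
w7 line c [0.5517 0.0043] yaw 0.26536298 len 0.24110226295537968 z 0.016080503546017012
 blob 1563 brown 595 XY line [ 0.0003 -0.0442] mean [ 0.0005 -0.0418] ang -0.05948975 len 0.07131937 wid 0.023921823 top 0.039546197012648075 world [ 0.5636 -0.0383]
 blob 1374 brown 95 XY line [0.0336 0.0641] mean [0.0336 0.0652] ang 0.046633128 len 0.070147 wid 0.023785155 top 0.039489407381647565 world [0.5673 0.075 ]
 button 724 [0.4887 0.1629] [0.4862 0.1625 0.051 ]
s7 line c [0.5524 0.01  ] yaw 0.27292573 len 0.23517772399891707 z 0.015165052261444571
 blob 247 brown 92 XY line [ 0.0066 -0.0463] mean [ 0.0066 -0.0456] ang -0.015222162 len 0.07001117 wid 0.023519382 top 0.03913651694103099 world [ 0.5713 -0.0329]
 blob 279 brown 16 XY line [0.0413 0.0616] mean [0.0413 0.062 ] ang 0.07182353 len 0.06963307 wid 0.023642663 top 0.0390861913889024 world [0.5756 0.0804]
 button 125 [0.4891 0.164 ] [0.4905 0.1665 0.0499]
t7 line c [0.5514 0.0038] yaw 0.2715734 len 0.22952315904946374 z 0.016806909067841217
 blob 374 brown 2 XY line [0.0365 0.0629] mean [0.0365 0.0623] ang 0.06116983 len 0.069500595 wid 0.024408735 top 0.04096967005816867 world [0.5697 0.0741]
 blob 373 brown 28 XY line [ 0.002  -0.0457] mean [ 0.002  -0.0457] ang -0.04433811 len 0.070305064 wid 0.024075706 top 0.041109931339497516 world [ 0.5656 -0.0397]
 button 30 [0.483  0.1537] [0.4836 0.1531 0.0521]
```

View pics/c7.png

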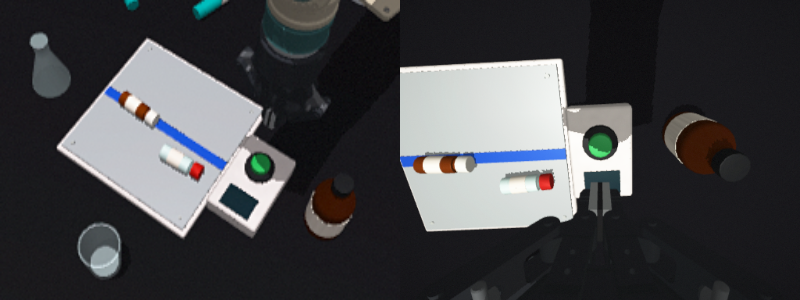

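The vial is on the line at X ≈ +0.3 to +2 mm. The scene camera's 6.6 mm carries its own 5 mm bias, since it shifts the clear vial by the same amount. The button is back up at 0.051, the clear vial hasn't moved, and the arm is clear. Handing in.

```bash
python3 -c "
from plant import r
print(r.hand_in())"
```

```text
the job is handed in; nothing more can be done
None
```

I rolled the amber vial onto the blue line with three light fingertip strokes on its top, about 14 mm of roll each at 5–12 N, and never lifted it. Then I pressed the green button down to its hard stop and let go. The tip stopped at z = 0.0457, 6 mm below the measured button top, under 26 N. The job was handed in at about 13 s on the robot's clock; no verdict came back.

**Vial:** the top camera puts it 2.0 mm across from the line's middle, 46 mm along it from the centre, and turned 0.04 rad. The wrist camera says 0.3 mm across.

**Disagreements:**
- **Vial position:** the scene camera reads 6.6 mm across. It shifts the clear vial by about 5 mm the same way, so I took that as a camera offset.
- **Button height:** the button top measured about 51–52 mm, not the stated 48 mm. I judged the press by the hard stop and the travel instead.

**Everything else:** the button is back up, and the clear vial is where it started, to under 1 mm in the top camera. The beaker, bottle and flask look undisturbed in the pictures, but I did not measure them. The wrist force was about zero, with the arm raised clear of everything.

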